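Pad the shaker rail and hold a tube rack home in its corner

TASK

Make the orbital shaker ready for clamping a tube rack: hang the loose blue saddle pad over the bare side bar of the corner rail and let go of it, then set the empty test tube rack upright on the black deck plate and push it into the corner, its long side firmly against the blue cushion on the back bar and its end plate firmly against the pad you hung. Finish while holding the rack pressed against both at once: do not let go, because a colleague will do up the front clamp bar next. Leave the beaker of tubes, the wash bottle and the petri dish where they stand.

Things in the scene. Friction and masses are not known exactly. Their poses are not given: they have to be found in the camera images.
- shaker: White orbital shaker, fixed, platform 250 x 310 mm does not move. Origin under its centre on the worktop; x from its front panel to its back, y to its left seen from the front, z up. Smooth black deck plate: top 71 mm above the origin. A corner rail, one bent 12 mm steel tube with its axis 44 mm above the deck, has a bare side bar along x at y = -128 mm and a cushioned back bar along y at x = 85 mm.
- side_bar (a point): Point on the axis of the bare side bar where the pad belongs, level with the rack's end: x = 35, y = -128, z = 115 mm in the shaker's frame. The bar, 12 mm thick, runs along the shaker's x and is free of posts and cushion from x = -60 to x = 70 mm there.
- deck (a point): Centre of the shaker, on the top surface of the smooth black deck plate. In front, the open clamp bar with two black knobs stands on the platform at x = -104 to -83 mm, y = -100 to 100 mm, up to 56 mm above the deck.
- seat (a point): Point on the deck where the rack's origin lies when the rack is fully home in the corner (within about 2 mm), its long sides along the shaker's y: x = 41.5, y = -9 mm from the deck's centre.
- back_cushion: Blue cushion of slick firm polymer fixed along the back bar, 238 mm long, 27 mm thick, from 19 to 55 mm above the deck. The rack's end plate edges bear on its front face, at x = 71.5 mm in the shaker's frame. Origin at the middle of its underside.
- saddle_pad: Loose blue pad, a stiff upside-down U channel standing on its two legs. 50 mm long (x, along the channel), 27 mm wide (y), 36 mm high, walls 5 mm; channel 17 mm wide, 31 mm deep, so 2.5 mm play each side of the bar. About 40 g, slick. Origin under its middle, level with the leg feet, z up. Hung on the bar, its origin is 25 mm below the bar's axis. Both ends alike.
- rack: Empty clear test tube rack, about 0.22 kg, 62 (x) x 220 (y) x 86 mm high. Origin under its centre, z up. Base plate 6 mm thick; end plates 60 mm wide, full height, outer faces 108 mm from the middle; perforated top plate 60 mm wide, 68 to 72 mm above the underside, long sides open below it. Can be gripped across the top plate's 60 mm at its middle. Both ends alike.
- tube_beaker: Bystander: glass beaker holding glass tubes, 72 mm wide, 120 mm high. Origin under its centre. Must not be moved.
- wash_bottle: Bystander: white wash bottle with bent spout, 66 x 85 mm, 225 mm high. Origin under its centre. Must not be moved.
- dish: Bystander: glass petri dish, 62 mm across, 13 mm high. Origin under its centre. Must not be moved.
There are look-alikes about, which are no part of the job. Of the things that look like the saddle_pad, take the one that is farthest to the robot's right at the start.

How it is judged:
On the way:
1. the saddle pad hangs over the bare side bar, a leg on each side of it, and has been let go (z of saddle_pad in the frame of side_bar between -0.03 and -0.019 m and y of saddle_pad in the frame of side_bar between -0.009 and 0.009 m and x of saddle_pad in the frame of side_bar between -0.075 and 0.025 m and angle between saddle_pad's own z axis and vertical below 0.3 rad and contact force between the fingers and saddle_pad below 0.05 N), for 0.3 s.
At the end, for the whole second after the job is handed in: The pad hangs over the side bar, the bar in its channel; the rack stands upright on the deck, square to the back cushion within 3 degrees, and the robot, at rest and still holding, presses it with more than 2 N against the cushion and more than 2 N against the pad through the last second (z of saddle_pad in the frame of side_bar between -0.03 and -0.019 m and y of saddle_pad in the frame of side_bar between -0.009 and 0.009 m and angle between saddle_pad's own z axis and vertical below 0.3 rad and contact force between rack and saddle_pad above 2 N and contact force between rack and back_cushion above 2 N and contact force between any of the fingers, the arm and rack above 2 N and z of rack in the frame of deck between -0.004 and 0.005 m and x of rack in the frame of deck above 0.035 m and y of rack in the frame of deck below 0 m and angle between rack's own z axis and vertical below 0.07 rad and angle between the y axis of rack and the y axis of shaker, either way round below 0.05 rad and linear speed of rack below 0.01 m/s); the arm keeps its last pose, push and grip.
It fails at once if the beaker of tubes, the wash bottle or the petri dish was pushed away (more than 20 mm) (distance of any of tube_beaker, wash_bottle, dish from where it was at the start of the episode above 0.02 m).
It also fails if it takes over 64 s, if anything falls off the work surface, if the arm or the gripper's body presses on something with over 40 N, if the wrist force passes 120 N, or if a joint passes its speed limit or range.

ROBOT

A 7-joint arm with a two-finger parallel gripper is mounted at the origin on a cart in front of the work surface, level with it; the furniture and walls round the work are solid. World frame = base frame: x ahead of the robot, y to its left, z up, the work surface at z = 0. Lengths are in m, angles in rad, forces in N, time in s.
With the tool pointing down it reaches from about 0.425 to 0.925 m from the base axis. Payload 6.8 kg.
Tool frame: the origin (TCP) lies on the centre line of the jaws, within the pads' length; the fingertips stand 17 mm ahead of it and the grasp point (between the pads) lies 2 mm behind it; z points along the fingers, x is the direction in which the jaws open and shut, and the axes are right-handed (so a half turn about z gives the same grasp; the last joint's range is limited). The gripper opens to 85 mm and grips with 20 to 120 N. Pads are 22 mm wide; open, the fingers measure 114 mm over their backs; the gripper's body (76 mm by 85 mm) begins 54 mm behind the grasp point. The pads swing forward as they close: fully open they stand 13 mm farther back than shut.
Start: joints at [1.238, 0.477, 0.022, 1.555, -0.011, 1.109, -0.083], TCP at [0.15, -0.658, 0.248] pointing down, gripper open.
Joint ranges: [-2.96, 2.96], [-0.34, 2.1], [-1.41, 1.46], [0.24, 2.44], [-1.37, 4.51], [0.17, 1.92], [-2.96, 2.96]. Speed limits (rad/s): [2.39, 2.39, 3.14, 3.14, 3.14, 3.14, 3.14].

INTERFACE

Orientations are given as a rotation vector (axis times angle).
In Python, from bench import r gives the robot as it stands.
- The arm moves only by the tool arm_command, never from a script. Its argument "increments" is a list of rows, each a list of 3 entries, a list of its own where there are three numbers: the shift along the world's x, y, z in m, then the turn, a rotation vector about the world's x, y, z in rad, then the opening in per cent of the stroke, from 0 (shut) to 100 (fully open). A call has 1 to 10 rows; each row is the pose to reach, as a shift and turn from the pose commanded when the call began; what a row does not reach only later rows make up. A row lasts 1/10 s, in which the tool goes at most 50 mm and 8.59 degrees, less where a joint would pass 70% of its speed; a pose out of reach is approached as far as the arm can. A call with a gripper value outside its range is refused whole. The fingers move at their own pace and stop on an object; "newtons" is the grip in N (left out, the last holds). Time passes only in rows, so rows that repeat a pose let the fingers close. It gives the time, the measured TCP pose, the force and the opening at its end, in the units of the state.
- r.get_obs(): the state, without advancing time (a new reading comes with each control period).
- r.grab_frame(name): name is "side" or "top" or "wrist"; returns the picture (480x640x3 uint8, blue, green, red); there is no depth.
- r.camera_model(name): a dict with "camera_matrix" (3x3 intrinsics, pixels), "camera_from_world" (4x4, takes a point from world to camera coordinates). Camera axes: x right, y down, z forward; pixel columns grow to the right and rows downward; lengths in m; the calibration is good to about 2 mm. A picture is of the moment at which its call begins: read the wrist's pose just before it. camera_model takes no time and is no camera call; for the wrist camera it gives the pose at the moment of the call.
- r.hand_in(): hands the job in, once; it reports no verdict.
The state is a dict: "clock": time; "joints": joint angles; "qvel": joint speeds; "tau": joint torques, N m; "tcp_pos": TCP position; "orientation": TCP orientation; "contact_force": force on the tool from outside, world axes, zero at the start; "moment": the same for the moment, N m; "grip_width": finger opening in m.
Only numpy, scipy, OpenCV 4.12 (cv2) and the standard library are available. Lean on these libraries where they do the work, as an engineer would, in place of code of your own. Each camera call takes 0.05 s, during which the arm holds its last target. There are 200 camera calls.

## Working session

There is one attempt and no reset: what is moved stays moved. The work goes in short steps, Python scripts to look and compute and a tool call to move; the robot and the scene stay as the last step left them, time stands still between calls to the robot, and variables do not carry over. Pictures are saved under pics/ and viewed, about 8 in all and at most 12, crops included, and the job is handed in when it is done.

Besides the shell and the picture viewer there is one more tool, called after "Request:" in YAML: its name, and indented under it one key for each argument. arm_command: Moves the arm, as the interface text tells. Its arguments: {"type":"object","properties":{"increments":{"type":"array","items":{"type":"array"}},"newtons":{"type":"number"}},"required":["increments"]}

```bash
mkdir -p pics; cat > h.py <<'E'
import numpy as np, cv2
from bench import r
def ray(m,u,v):
    K=np.array(m["camera_matrix"]);T=np.array(m["camera_from_world"])
    R=T[:3,:3];c=-R.T@T[:3,3]
    return c,R.T@np.linalg.solve(K,[u,v,1.])
def onz(m,u,v,z):
    c,d=ray(m,u,v); return c+d*(z-c[2])/d[2]
def proj(m,p):
    T=np.array(m["camera_from_world"]);q=np.array(m["camera_matrix"])@(T[:3,:3]@np.array(p)+T[:3,3]);return q[:2]/q[2]
E
python3 - <<'E'
from h import *
o=r.get_obs();print({k:np.round(v,3) for k,v in o.items()})
for n in("side","top"):
    m=r.camera_model(n);im=r.grab_frame(n);cv2.imwrite(f"pics/{n}0.png",im)
    print(n,np.round(ray(m,320,240),3))
E
```

```text
{'clock': np.float64(0.0), 'joints': array([ 1.238,  0.478,  0.022,  1.556, -0.012,  1.109, -0.083]), 'qvel': array([-0.002,  0.   ,  0.   ,  0.001, -0.002,  0.   , -0.002]), 'tau': array([ 1.0000e-03, -5.9645e+01,  1.6080e+00, -2.8119e+01,  1.2000e-02,
        9.0000e-03,  0.0000e+00]), 'tcp_pos': array([ 0.15 , -0.657,  0.247]), 'orientation': array([-2.456e+00,  1.958e+00,  2.000e-03]), 'contact_force': array([-0.705, -1.245,  0.097]), 'moment': array([0.014, 0.015, 0.019]), 'grip_width': np.float64(0.085)}
side [[ 0.188  1.088  0.628]
 [ 0.309 -0.846 -0.435]]
top [[ 0.351  0.081  1.115]
 [ 0.165 -0.016 -0.986]]
```

View pics/top0.png

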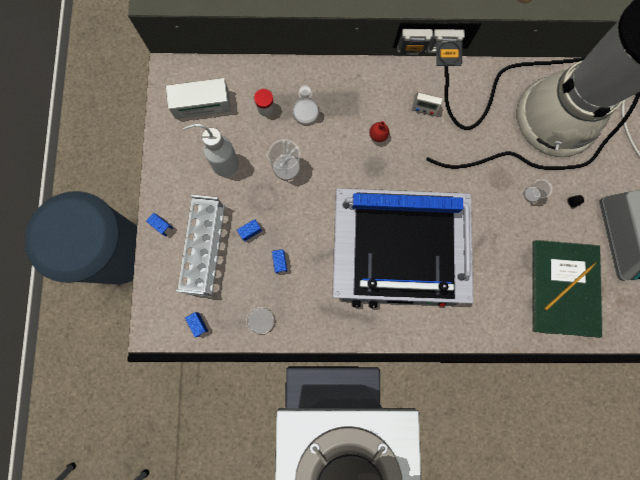

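View pics/side0.png

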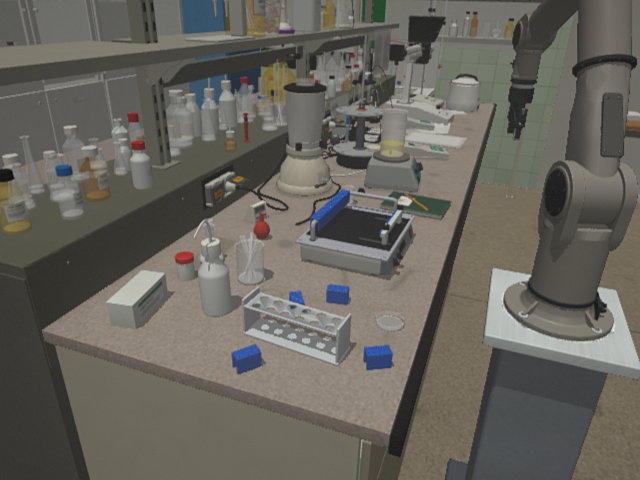

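The pads sit at about (157,223), (249,230), (280,262) and (196,324) in the top view. The one farthest to the robot's right is (280,262). The rack is near (203,247), and the shaker is at (403,247) with its bare side bar on the right.

```bash
python3 - <<'E'
from h import *
m=r.camera_model("top");im=cv2.imread("pics/top0.png");print(np.round(m["camera_matrix"],0).tolist())
hsv=cv2.cvtColor(im,cv2.COLOR_BGR2HSV)
k=cv2.inRange(hsv,(105,130,60),(130,255,255))
for c in cv2.findContours(k,0,2)[0]:
    if cv2.contourArea(c)<60: continue
    (u,v),s,a=cv2.minAreaRect(c);print("blue",np.round([u,v,*s,a],1),np.round(onz(m,u,v,.03),3), np.round([onz(m,*p,.036)[:2] for p in cv2.boxPoints(((u,v),s,a))],3).tolist())
# deck black plate
for n,p,z in[("dish",(261,321),.01),("beaker",(285,160),.06),("bottle",(218,155),.1),("cushL",(352,200),.126),("cushR",(462,203),.126),
 ("platFL",(335,299),.06),("platFR",(473,302),.06),("platBL",(337,189),.06),("platBR",(470,194),.06),("barB",(463,210),.121),("barF",(463,277),.121),
 ("rackA",(191,197),.086),("rackB",(218,199),.086),("rackC",(180,292),.086),("rackD",(207,294),.086)]:
    print(n,np.round(onz(m,*p,z),3))
ims=[cv2.resize(im[180:340,140:300],(640,640),interpolation=3)[:600],]
cv2.imwrite("pics/crop0.png",np.hstack([cv2.resize(im[180:310,140:240],(400,520),interpolation=3),cv2.resize(im[180:310,390:490],(400,520),interpolation=3)]))
E
```

```text
[[474.0, 0.0, 318.0], [0.0, 474.0, 233.0], [0.0, 0.0, 1.0]]
blue [195.9 323.8  22.8  14.3  63.4] [0.341 0.341 0.03 ] [[0.356, 0.366], [0.37, 0.338], [0.325, 0.313], [0.311, 0.341]]
blue [408.5 280.4  67.    2.    2.3] [ 0.44 -0.14  0.03] [[0.44, -0.062], [0.444, -0.062], [0.439, -0.215], [0.435, -0.215]]
blue [279.2 260.7  22.1  12.   82.4] [0.484 0.157 0.03 ] [[0.506, 0.174], [0.51, 0.147], [0.46, 0.139], [0.456, 0.166]]
blue [249.  229.8  14.1  21.4  59. ] [0.556 0.228 0.03 ] [[0.556, 0.257], [0.582, 0.215], [0.554, 0.198], [0.527, 0.24]]
blue [158.7 223.8  23.9  11.9  38.7] [0.569 0.438 0.03 ] [[0.574, 0.467], [0.596, 0.451], [0.561, 0.406], [0.539, 0.422]]
blue [407.2 202.5 110.   15.3   2.3] [ 0.624 -0.143  0.03 ] [[0.608, -0.011], [0.645, -0.013], [0.636, -0.272], [0.599, -0.269]]
dish [0.347 0.197 0.01 ]
beaker [0.716 0.146 0.06 ]
bottle [0.713 0.293 0.1  ]
cushL [ 0.604 -0.004  0.126]
cushR [ 0.599 -0.241  0.126]
platFL [0.396 0.03  0.06 ]
platFR [ 0.391 -0.275  0.06 ]
platBL [0.647 0.025 0.06 ]
platBR [ 0.637 -0.282  0.06 ]
barB [ 0.585 -0.244  0.121]
barF [ 0.44  -0.237  0.121]
rackA [0.619 0.352 0.086]
rackB [0.615 0.292 0.086]
rackC [0.408 0.365 0.086]
rackD [0.404 0.307 0.086]
```

View pics/crop0.png

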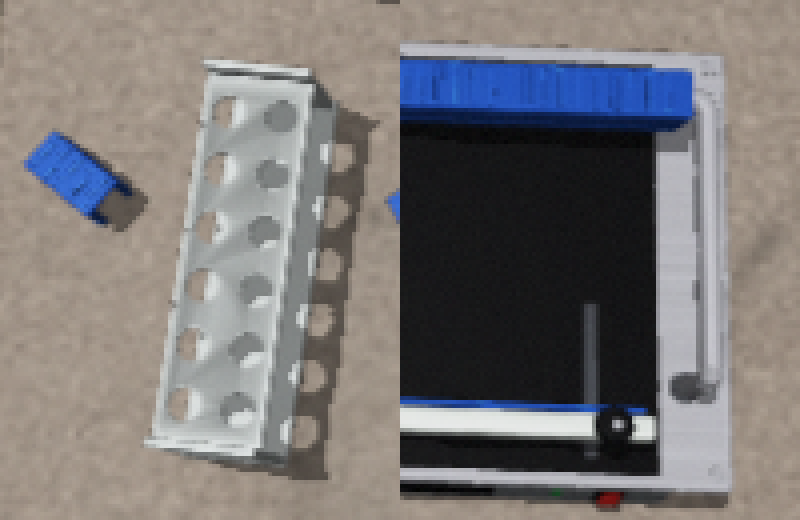

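Request:
arm_command:
  increments:
    - [[0.035,0.035,0.02],[0,0,0],100]
    - [[0.07,0.08,0.04],[0,0,0],100]
    - [[0.105,0.125,0.06],[0,0,0],100]
    - [[0.14,0.17,0.08],[0,0,0],100]
    - [[0.175,0.21,0.1],[0,0,0],100]
    - [[0.21,0.25,0.11],[0,0,0],100]
    - [[0.24,0.285,0.12],[0,0,0],100]
    - [[0.27,0.32,0.13],[0,0,0],100]
    - [[0.295,0.355,0.14],[0,0,0],100]
    - [[0.32,0.39,0.15],[0,0,0],100]

```text
clock: 1.1
tcp_pos: [0.4552, -0.2879, 0.3923]
orientation: [2.456, -1.958, -0.001]
contact_force: [1.4, -0.6, 0.6]
grip_width: 0.0858
```

```bash
python3 - <<'E'
from h import *
o=r.get_obs();print(o["clock"],np.round(o["tcp_pos"],3),np.round(o["joints"],2))
m=r.camera_model("wrist");im=r.grab_frame("wrist");cv2.imwrite("pics/w1.png",im);np.save("w1.npy",np.array(m["camera_from_world"]))
print(np.array(m["camera_matrix"]).round(0).tolist());c,d=ray(m,320,240);print(c,d)
# predicted shaker corner pixels
for p in [(.39,.03,.06),(.39,-.275,.06),(.64,.025,.06),(.64,-.28,.06),(.55,-.25,.115)]: print(p,proj(m,p).round())
E
```

```text
1.1 [ 0.455 -0.288  0.392] [ 0.65  0.16 -0.23  1.67  0.04  1.32 -0.93]
[[391.0, 0.0, 325.0], [0.0, 391.0, 244.0], [0.0, 0.0, 1.0]]
[ 0.53182642 -0.27014364  0.51815852] [-0.30073207 -0.05715117 -0.95210935]
(0.39, 0.03, 0.06) [ 47. 178.]
(0.39, -0.275, 0.06) [302. 234.]
(0.64, 0.025, 0.06) [ 54. -71.]
(0.64, -0.28, 0.06) [357.   8.]
(0.55, -0.25, 0.115) [308.  90.]
```

View pics/w1.png

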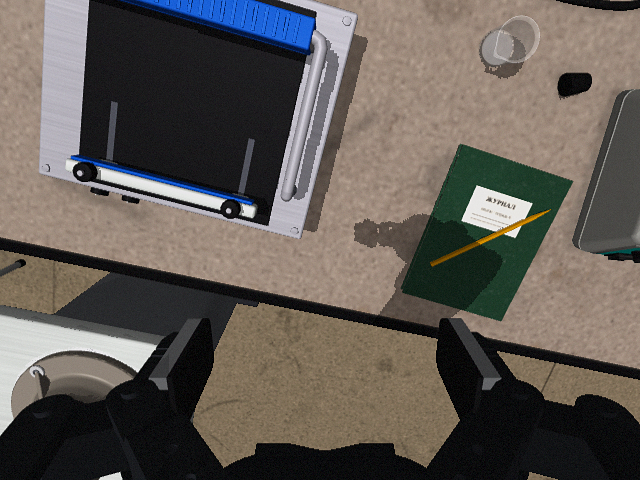

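The wrist view shows the bare side bar running from about (319,50) to (289,195), and the cushion front along the top. The shaker corners land within a few pixels of where I predicted them. Next I'll measure the bar and cushion edges.

```bash
python3 - <<'E'
from h import *
m=r.camera_model("wrist");m["camera_from_world"]=np.load("w1.npy");im=cv2.imread("pics/w1.png");g=cv2.cvtColor(im,6).astype(int)
for v in(80,110,140,170): print(v,[(int(x)) for x in g[v,283:335]])
hsv=cv2.cvtColor(im,cv2.COLOR_BGR2HSV);k=cv2.inRange(hsv,(105,130,40),(130,255,255))
# cushion: top-front brightness edge
for u in(180,220,260,300):
    col=[(v,int(hsv[v,u,2])) for v in range(0,60)];print(u,[x[1] for x in col])
# platform corners (screws approx) 
for p in[(40,170),(301,238),(360,0)]: print(p,onz(m,*p,.06).round(3))
E
```

```text
80 [30, 31, 35, 26, 27, 32, 28, 29, 34, 32, 31, 27, 31, 22, 30, 33, 37, 0, 111, 202, 193, 194, 197, 198, 126, 151, 167, 176, 195, 209, 208, 177, 167, 158, 135, 114, 66, 203, 198, 198, 202, 107, 112, 111, 113, 112, 112, 113, 113, 114, 115, 112]
110 [27, 30, 24, 32, 30, 21, 28, 25, 32, 30, 3, 140, 198, 191, 190, 189, 191, 123, 158, 170, 174, 204, 205, 201, 175, 166, 152, 135, 107, 90, 199, 194, 197, 102, 108, 115, 107, 113, 111, 111, 113, 113, 103, 106, 198, 196, 193, 194, 191, 152, 113, 82]
140 [23, 28, 24, 10, 130, 194, 185, 184, 185, 189, 151, 153, 167, 178, 200, 203, 198, 177, 163, 151, 128, 92, 115, 201, 118, 106, 107, 107, 112, 113, 114, 115, 118, 118, 116, 115, 107, 195, 200, 194, 201, 162, 133, 61, 72, 70, 75, 73, 77, 72, 73, 75]
170 [184, 182, 192, 133, 152, 164, 175, 192, 200, 195, 174, 166, 146, 123, 81, 147, 190, 191, 104, 106, 106, 106, 107, 109, 110, 108, 106, 108, 101, 194, 188, 189, 193, 170, 141, 60, 72, 77, 77, 79, 73, 78, 76, 78, 83, 78, 82, 84, 76, 76, 145, 142]
180 [191, 128, 109, 81, 129, 121, 164, 170, 213, 219, 220, 189, 152, 73, 65, 64, 58, 114, 36, 13, 14, 12,
[... 382 characters left out ...]
31, 35, 27, 30, 31, 31, 29, 30, 32, 31]
260 [30, 29, 185, 211, 219, 222, 219, 217, 219, 217, 218, 221, 221, 220, 220, 218, 220, 218, 219, 220, 219, 219, 220, 219, 220, 220, 218, 218, 221, 222, 220, 223, 221, 225, 206, 171, 98, 67, 62, 58, 113, 36, 12, 14, 11, 8, 19, 16, 19, 19, 34, 33, 35, 35, 34, 32, 32, 33, 27, 38]
300 [206, 207, 207, 203, 202, 206, 174, 53, 37, 31, 34, 36, 34, 28, 187, 216, 201, 217, 191, 114, 177, 167, 218, 224, 224, 223, 222, 218, 221, 220, 220, 221, 226, 220, 221, 222, 221, 220, 220, 220, 222, 221, 223, 221, 225, 226, 198, 152, 72, 65, 58, 57, 122, 38, 20, 13, 7, 18, 17, 14]
(40, 170) [0.398 0.038 0.06 ]
(301, 238) [ 0.384 -0.274  0.06 ]
(360, 0) [ 0.648 -0.281  0.06 ]
```

```bash
python3 - <<'E'
from h import *
m=r.camera_model("wrist");m["camera_from_world"]=np.load("w1.npy")
B=np.array([onz(m,u,v,.115)[:2] for u,v in[(313.2,80),(306.2,110),(298.9,140),(291.8,170)]])
C=np.array([onz(m,u,v,.126)[:2] for u,v in[(180,11.7),(220,23.2),(260,34.8),(300,46.8)]])
print(B.round(4).tolist(),C.round(4).tolist())
yb=np.arctan(np.polyfit(B[:,0],B[:,1],1)[0]);yc=-np.arctan(np.polyfit(C[:,1],C[:,0],1)[0]);print("yaw",yb,yc)
y=(yb+yc)/2;ex=np.array([np.cos(y),np.sin(y)]);ey=np.array([-ex[1],ex[0]])
fx=(C@ex).mean()-.0715;fy=(B@ey).mean()+.128
o=fx*ex+fy*ey;print("shaker",o,y);w=lambda a,b:(o+a*ex+b*ey).round(4)
print("pad pt",w(.035,-.128),"seat",w(.0415,-.009))
for t in[(125,155),(125,-155),(-125,155),(-125,-155)]:print(t,w(t[0]/1e3,t[1]/1e3))
E
```

```text
[[0.5594, -0.2529], [0.5314, -0.252], [0.5021, -0.2508], [0.4714, -0.2498]] [[0.5869, -0.1268], [0.5858, -0.1625], [0.5846, -0.1988], [0.5831, -0.2358]]
yaw -0.035825932189651626 -0.034493242610735934
shaker [ 0.5155901  -0.12327633] -0.03515958740019378
pad pt [ 0.5461 -0.2524] seat [ 0.5567 -0.1337]
(125, 155) [0.646  0.0272]
(125, -155) [ 0.6351 -0.2826]
(-125, 155) [0.3961 0.036 ]
(-125, -155) [ 0.3852 -0.2738]
```

Request:
arm_command:
  increments:
    - [[0.005,0.045,-0.01],[0,0,0],100]
    - [[0.01,0.09,-0.02],[0,0,0],100]
    - [[0.015,0.135,-0.03],[0,0,0],100]
    - [[0.02,0.18,-0.04],[0,0,0],100]
    - [[0.025,0.225,-0.05],[0,0,0],100]
    - [[0.03,0.27,-0.07],[0,0,0],100]
    - [[0.04,0.315,-0.09],[0,0,0],100]
    - [[0.05,0.36,-0.11],[0,0,0],100]
    - [[0.05,0.4,-0.13],[0,0,0],100]
    - [[0.05,0.43,-0.14],[0,0,0],100]

```text
clock: 2.15
tcp_pos: [0.5031, 0.1427, 0.25]
orientation: [2.458, -1.954, -0.004]
contact_force: [0.6, 0.3, 0.1]
grip_width: 0.0854
```

```bash
python3 - <<'E'
from h import *
r.grab_frame("top");r.grab_frame("top");r.grab_frame("top")  # settle
o=r.get_obs();print(o["clock"],np.round(o["tcp_pos"],4),np.round(o["qvel"],3))
m=r.camera_model("wrist");im=r.grab_frame("wrist");cv2.imwrite("pics/w2.png",im);np.save("w2.npy",np.array(m["camera_from_world"]))
hsv=cv2.cvtColor(im,cv2.COLOR_BGR2HSV);k=cv2.inRange(hsv,(105,130,40),(130,255,255));kt=cv2.inRange(hsv,(105,130,180),(130,255,255))
for n,kk in(("all",k),("bright",kt)):
  for c in cv2.findContours(kk,0,2)[0]:
    if cv2.contourArea(c)<200: continue
    R=cv2.minAreaRect(c);u,v=R[0];P=np.array([onz(m,*p,.036)[:2] for p in cv2.boxPoints(R)])
    print(n,np.round([u,v],1),onz(m,u,v,.036).round(4),P.round(4).tolist(),"sides",np.linalg.norm(P[0]-P[1]).round(4),np.linalg.norm(P[1]-P[2]).round(4))
E
```

```text
2.3 [0.5034 0.1423 0.251 ] [ 0.038 -0.024  0.045 -0.008  0.006  0.012  0.019]
all [571.1 369.7] [ 0.3942 -0.1432  0.036 ] [[0.3908, -0.0678], [0.4032, -0.0658], [0.3976, -0.2204], [0.3848, -0.2241]] sides 0.0125 0.1547
all [ 97.9 315.8] [0.3465 0.3337 0.036 ] [[0.3538, 0.3664], [0.3867, 0.3276], [0.339, 0.3002], [0.3036, 0.3402]] sides 0.0508 0.055
all [303.7 222.3] [0.485  0.1575 0.036 ] [[0.4545, 0.1671], [0.5095, 0.1749], [0.514, 0.1485], [0.4592, 0.1393]] sides 0.0555 0.0268
all [603.9 142.8] [ 0.6107 -0.0748  0.036 ] [[0.5917, -0.0388], [0.6309, -0.0338], [0.6294, -0.1101], [0.5894, -0.1182]] sides 0.0395 0.0763
all [240. 125.] [0.555 0.227 0.036] [[0.5525, 0.2568], [0.5807, 0.2116], [0.5575, 0.197], [0.5282, 0.2432]] sides 0.0532 0.0273
all [19.5 54.5] [0.5681 0.4054 0.036 ] [[0.5414, 0.4211], [0.5867, 0.4199], [0.5936, 0.3905], [0.5486, 0.3904]] sides 0.0453 0.0302
```

View pics/w2.png

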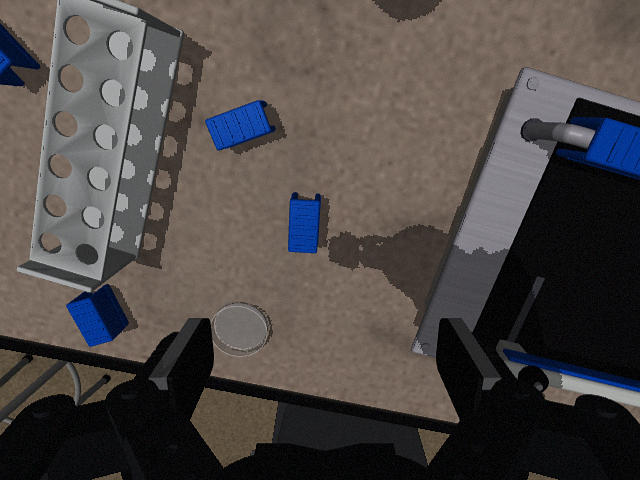

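Request:
arm_command:
  increments:
    - [[-0.012,0.008,-0.045],[0,0,-0.04],65]
    - [[-0.022,0.015,-0.09],[0,0,-0.072],65]
    - [[-0.022,0.015,-0.135],[0,0,-0.072],65]
    - [[-0.022,0.015,-0.16],[0,0,-0.072],65]
    - [[-0.022,0.015,-0.17],[0,0,-0.072],65]
    - [[-0.022,0.015,-0.17],[0,0,-0.072],65]
    - [[-0.022,0.015,-0.17],[0,0,-0.072],65]

```text
clock: 3.05
tcp_pos: [0.4837, 0.1551, 0.0834]
orientation: [-2.382, 2.046, -0.002]
contact_force: [0.4, 0.1, 0.4]
grip_width: 0.0557
```

```bash
python3 - <<'E'
from h import *
o=r.get_obs();print(o["clock"],np.round(o["tcp_pos"],4),np.round(o["orientation"],3),o["contact_force"].round(2))
v=o["orientation"];R=cv2.Rodrigues(v)[0];print(np.degrees(np.arctan2(R[1,0],R[0,0])),R[:,2])
print("err to pad",np.array([.4816,.1571])-o["tcp_pos"][:2])
E
```

```text
3.05 [0.4837 0.1551 0.0834] [-2.382e+00  2.046e+00 -2.000e-03] [0.39 0.07 0.45]
-81.31455256242128 [ 2.11350324e-03  3.59677150e-04 -9.99997702e-01]
err to pad [-0.00205892  0.00204505]
```

Request:
arm_command:
  increments:
    - [[-0.002,0.002,-0.03],[0,0,0],65]
    - [[-0.002,0.002,-0.05],[0,0,0],65]
    - [[-0.002,0.002,-0.058],[0,0,0],65]
    - [[-0.002,0.002,-0.058],[0,0,0],65]
    - [[-0.002,0.002,-0.058],[0,0,0],10]
    - [[-0.002,0.002,-0.058],[0,0,0],10]
    - [[-0.002,0.002,-0.058],[0,0,0],10]
    - [[-0.002,0.002,-0.058],[0,0,0],10]
    - [[-0.002,0.002,-0.058],[0,0,0],10]
  newtons: 40

```text
clock: 3.95
tcp_pos: [0.4815, 0.1577, 0.0254]
orientation: [-2.383, 2.044, -0.002]
contact_force: [-0.4, 0.1, 6.9]
grip_width: 0.0262
```

Request:
arm_command:
  increments:
    - [[0,0,0.04],[0,0,0],10]
    - [[0,-0.01,0.085],[0,0,0],10]
    - [[0.005,-0.03,0.13],[0,0,-0.05],10]
    - [[0.01,-0.06,0.165],[0,0,-0.1],10]
    - [[0.018,-0.105,0.18],[0,0,-0.15],10]
    - [[0.026,-0.15,0.185],[0,0,-0.19],10]
    - [[0.034,-0.195,0.185],[0,0,-0.19],10]
    - [[0.042,-0.24,0.185],[0,0,-0.19],10]
    - [[0.05,-0.285,0.185],[0,0,-0.19],10]
    - [[0.057,-0.325,0.185],[0,0,-0.19],10]

```text
clock: 4.95
tcp_pos: [0.5373, -0.1703, 0.2098]
orientation: [-2.178, 2.264, -0.002]
contact_force: [0.7, -0.9, -0.3]
grip_width: 0.0263
```

Request:
arm_command:
  increments:
    - [[0.004,-0.035,0],[0,0,0],10]
    - [[0.006,-0.06,0],[0,0,0],10]
    - [[0.008,-0.08,0],[0,0,0],10]
    - [[0.008,-0.085,0],[0,0,0],10]
    - [[0.008,-0.085,0],[0,0,0],10]
    - [[0.008,-0.085,0],[0,0,0],10]

```text
clock: 5.55
tcp_pos: [0.5455, -0.251, 0.2093]
orientation: [-2.181, 2.26, 0.001]
contact_force: [-0.2, 0.1, -1.5]
grip_width: 0.0263
```

```bash
cat >> h.py <<'E'
def st():
    o=r.get_obs();R=cv2.Rodrigues(np.array(o["orientation"]))[0]
    print(round(float(o["clock"]),2),np.round(o["tcp_pos"],4),"yaw",np.degrees(np.arctan2(R[1,0],R[0,0])).round(2),"zax",R[:,2].round(3),"F",np.round(o["contact_force"],2),"w",round(float(o["grip_width"]),4));return o
E
python3 - <<'E'
from h import *
o=st();print(np.array([.5461,-.2524])-o["tcp_pos"][:2])
m=r.camera_model("wrist");im=r.grab_frame("wrist");cv2.imwrite("pics/w3.png",im);np.save("w3.npy",np.array(m["camera_from_world"]))
for t in (-.05,0,.03): print(t, proj(m,[.5461+t,-.2524-.0352*t,.115]).round(1))
E
```

```text
5.55 [ 0.5455 -0.251   0.2093] yaw -92.04 zax [ 0.     0.001 -1.   ] F [-0.24  0.14 -1.51] w 0.0263
[ 0.00059077 -0.00137101]
-0.05 [326.1 325.9]
0 [326.2 251.9]
0.03 [326.3 202.4]
```

View pics/w3.png

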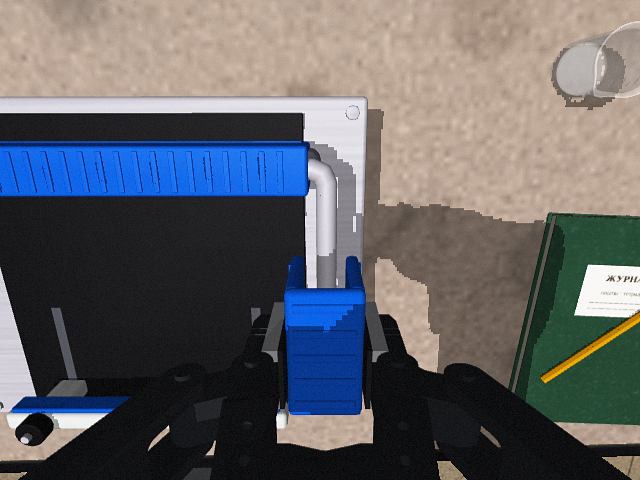

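The pad is straight over the bar: the bar runs down column 326 and the pad's centre line is at about 325. I'll lower it, checking the force on the way.

Request:
arm_command:
  increments:
    - [[0.0005,-0.001,-0.03],[0,0,0],10]
    - [[0.0005,-0.001,-0.055],[0,0,0],10]
    - [[0.0005,-0.001,-0.065],[0,0,0],10]
    - [[0.0005,-0.001,-0.07],[0,0,0],10]
    - [[0.0005,-0.001,-0.075],[0,0,0],10]
    - [[0.0005,-0.001,-0.078],[0,0,0],10]

```text
clock: 6.2
tcp_pos: [0.5466, -0.2536, 0.1317]
orientation: [-2.18, 2.262, -0.002]
contact_force: [0.4, 0.5, 0.2]
grip_width: 0.0263
```

Request:
arm_command:
  increments:
    - [[0,0.001,-0.008],[0,0,0],10]
    - [[0,0.001,-0.013],[0,0,0],10]
    - [[0,0.001,-0.0155],[0,0,0],10]
    - [[0,0.001,-0.0155],[0,0,0],10]

```text
clock: 6.6
tcp_pos: [0.546, -0.2526, 0.1156]
orientation: [-2.18, 2.262, -0.0]
contact_force: [1.0, 0.2, -0.1]
grip_width: 0.0261
```

Request:
arm_command:
  increments:
    - [[0,0,0],[0,0,0],60]
    - [[0,0,0],[0,0,0],60]
    - [[0,0,0],[0,0,0],60]
    - [[0,0,0.02],[0,0,0],60]
    - [[0,0,0.06],[0,0,0],60]
    - [[0,0,0.105],[0,0,0],60]
    - [[0,0,0.14],[0,0,0],60]
    - [[0,0,0.14],[0,0,0],60]

```text
clock: 7.4
tcp_pos: [0.5489, -0.2535, 0.2615]
orientation: [-2.177, 2.26, -0.015]
contact_force: [0.4, 0.7, -0.1]
grip_width: 0.0509
```

```bash
python3 - <<'E'
from h import *
o=st()
m=r.camera_model("wrist");im=r.grab_frame("wrist");cv2.imwrite("pics/w4.png",im)
hsv=cv2.cvtColor(im,cv2.COLOR_BGR2HSV);k=cv2.inRange(hsv,(105,130,40),(130,255,255))
for c in cv2.findContours(k,0,2)[0]:
    if cv2.contourArea(c)<300: continue
    R=cv2.minAreaRect(c);P=np.array([onz(m,*p,.126)[:2] for p in cv2.boxPoints(R)]);print(np.round(R[0]),onz(m,*R[0],.126).round(4),P.round(4).tolist())
E
```

```text
7.4 [ 0.5489 -0.2535  0.2615] yaw -92.14 zax [ 0.009 -0.004 -1.   ] F [ 0.35  0.69 -0.12] w 0.0509
[270. 367.] [ 0.4427 -0.2077  0.126 ] [[0.4485, -0.1973], [0.4477, -0.2191], [0.4367, -0.2183], [0.4376, -0.1963]]
[124. 368.] [ 0.4464 -0.0937  0.126 ] [[0.4537, -0.0412], [0.4509, -0.1485], [0.4391, -0.1469], [0.4419, -0.0383]]
[323. 234.] [ 0.5494 -0.253   0.126 ] [[0.5764, -0.2401], [0.5758, -0.2671], [0.5207, -0.2668], [0.5212, -0.2381]]
[154. 166.] [ 0.6008 -0.1436  0.126 ] [[0.6189, -0.0465], [0.6114, -0.246], [0.582, -0.2445], [0.5899, -0.038]]
```

View pics/w4.png

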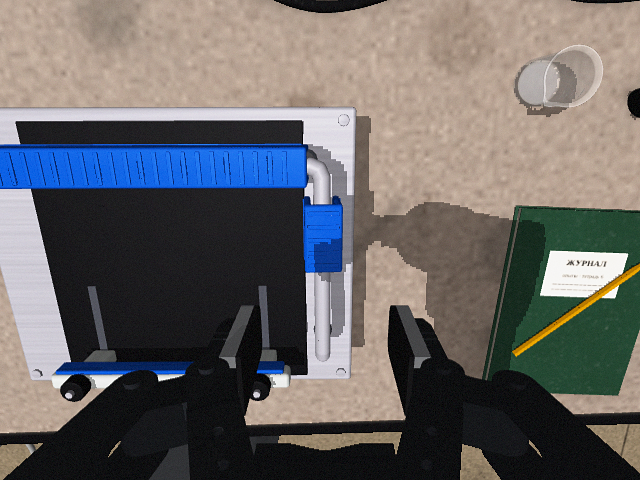

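The pad hangs on the bar, measured at y ≈ -0.253 with the bar emerging at both ends. Next is a closer look at the rack.

Request:
arm_command:
  increments:
    - [[0,0.045,0.01],[0,0,0],100]
    - [[0,0.09,0.02],[0,0,0],100]
    - [[0,0.138,0.03],[0,0,0],100]
    - [[0,0.186,0.04],[0,0,0],100]
    - [[0,0.234,0.05],[0,0,0],100]
    - [[0,0.282,0.06],[0,0,0],100]
    - [[0,0.33,0.065],[0,0,0],100]
    - [[0,0.378,0.065],[0,0,0],100]
    - [[0,0.426,0.065],[0,0,0],100]
    - [[0,0.47,0.065],[0,0,0],100]

```text
clock: 8.45
tcp_pos: [0.545, 0.2193, 0.3192]
orientation: [2.179, -2.261, -0.001]
contact_force: [-0.3, 0.1, -0.2]
grip_width: 0.085
```

Request:
arm_command:
  increments:
    - [[0,0.04,0],[0,0,-0.015],100]
    - [[0,0.075,0],[0,0,-0.03],100]
    - [[0,0.1,0],[0,0,-0.03],100]
    - [[0,0.11,0],[0,0,-0.03],100]
    - [[0,0.11,0],[0,0,-0.03],100]
    - [[0,0.11,0],[0,0,-0.03],100]

```text
clock: 9.05
tcp_pos: [0.5463, 0.3256, 0.3198]
orientation: [2.143, -2.295, 0.001]
contact_force: [-0.1, -0.2, 0.0]
grip_width: 0.0854
```

```bash
python3 - <<'E'
from h import *
o=st()
m=r.camera_model("wrist");im=r.grab_frame("wrist");cv2.imwrite("pics/w5.png",im);np.save("w5.npy",np.array(m["camera_from_world"]))
for p in [(.619,.352,.086),(.615,.292,.086),(.408,.365,.086),(.404,.307,.086)]: print(proj(m,p).round(1))
E
```

```text
9.05 [0.5463 0.3256 0.3198] yaw -93.93 zax [-0.001 -0.002 -1.   ] F [-0.07 -0.23  0.04] w 0.0854
[287.8 123.5]
[356.2 123.4]
[295.2 334.3]
[350.6 334.2]
```

View pics/w5.png

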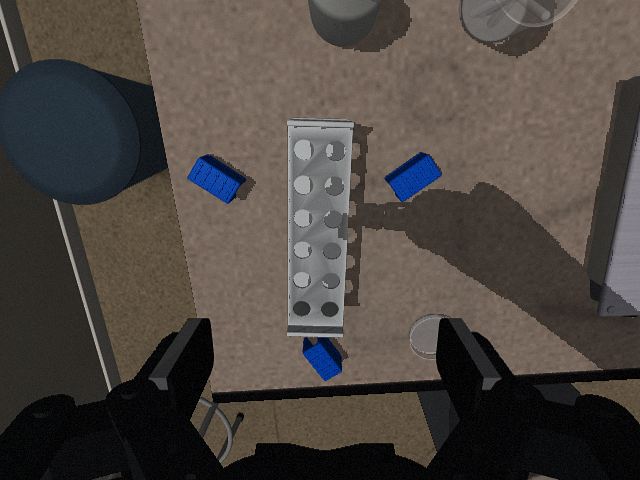

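```bash
python3 - <<'E'
from h import *
m=r.camera_model("wrist");m["camera_from_world"]=np.load("w5.npy")
P=np.array([onz(m,u,v,.086)[:2] for u,v in[(288,120),(354,121),(288,331),(343,331)]])
print(P.round(4).tolist());f=(P[0]+P[1])/2;n=(P[2]+P[3])/2
print("ctr",(f+n)/2,"len",np.linalg.norm(f-n),"w",np.linalg.norm(P[0]-P[1]),np.linalg.norm(P[2]-P[3]),"yaw",np.degrees(np.arctan2(*(f-n)[::-1])))
im=cv2.imread("pics/w5.png");g=cv2.cvtColor(im,6).astype(int)
for v in(170,235,290):print(v,g[v,280:300].tolist(),g[v,336:362].tolist())
print(g[112:128,315].tolist(),g[318:342,315].tolist())
E
```

```text
[[0.6219, 0.3515], [0.6171, 0.2939], [0.4124, 0.3721], [0.4084, 0.3147]]
ctr [0.51497577 0.33305941] len 0.21014045595780764 w 0.05788383019192467 0.057524721500280915 yaw -5.659563334577339
170 [100, 98, 100, 112, 112, 112, 109, 84, 180, 168, 151, 131, 119, 103, 109, 112, 116, 116, 117, 116] [123, 126, 131, 132, 136, 131, 136, 132, 132, 135, 142, 147, 153, 161, 162, 54, 56, 57, 58, 63, 59, 60, 59, 55, 56, 52]
235 [112, 108, 114, 111, 113, 115, 112, 88, 172, 159, 143, 129, 114, 106, 115, 112, 117, 117, 113, 126] [129, 132, 72, 73, 76, 74, 72, 81, 80, 83, 92, 78, 93, 95, 98, 104, 106, 111, 108, 108, 109, 51, 56, 57, 62, 55]
290 [101, 107, 109, 108, 107, 108, 105, 90, 174, 155, 139, 124, 110, 108, 108, 113, 116, 122, 129, 129] [136, 138, 141, 136, 141, 147, 148, 157, 153, 93, 94, 102, 98, 98, 99, 58, 64, 55, 53, 56, 58, 57, 109, 109, 108, 107]
[94, 103, 103, 106, 110, 108, 141, 110, 52, 133, 167, 170, 169, 159, 92, 163] [131, 137, 141, 145, 147, 152, 154, 173, 75, 61, 63, 63, 64, 63, 63, 143, 169, 172, 148, 64, 55, 67, 65, 67]
```

Request:
arm_command:
  increments:
    - [[-0.015,0.003,-0.045],[0,0,-0.015],100]
    - [[-0.03,0.006,-0.09],[0,0,-0.029],100]
    - [[-0.034,0.0075,-0.135],[0,0,-0.029],100]
    - [[-0.034,0.0075,-0.175],[0,0,-0.029],100]
    - [[-0.034,0.0075,-0.2],[0,0,-0.029],100]
    - [[-0.034,0.0075,-0.22],[0,0,-0.029],100]
    - [[-0.034,0.0075,-0.235],[0,0,-0.029],100]
    - [[-0.034,0.0075,-0.243],[0,0,-0.029],100]
    - [[-0.034,0.0075,-0.246],[0,0,-0.029],100]
    - [[-0.034,0.0075,-0.246],[0,0,-0.029],100]

```text
clock: 10.1
tcp_pos: [0.5124, 0.3348, 0.075]
orientation: [-2.111, 2.326, -0.0]
contact_force: [0.1, 0.2, 0.3]
grip_width: 0.0853
```

Request:
arm_command:
  increments:
    - [[0,0,0],[0,0,0],30]
    - [[0,0,0],[0,0,0],30]
    - [[0,0,0],[0,0,0],30]
    - [[0,0,0],[0,0,0],30]
    - [[0,0,0],[0,0,0],30]
    - [[0,0,0],[0,0,0],30]
  newtons: 60

```text
clock: 10.7
tcp_pos: [0.5124, 0.3351, 0.076]
orientation: [-2.111, 2.325, -0.001]
contact_force: [-1.2, -1.8, 6.8]
grip_width: 0.057
```

```bash
python3 -c "
from h import *
st()"
```

```text
10.7 [0.5124 0.3351 0.076 ] yaw -95.53 zax [ 0.002  0.    -1.   ] F [-1.23 -1.78  6.84] w 0.057
```

Request:
arm_command:
  increments:
    - [[0,0,0.01],[0,0,0],30]
    - [[0,0,0.03],[0,0,0],30]
    - [[0,0,0.06],[0,0,0],30]
    - [[0,0,0.1],[0,0,0],30]
    - [[0,0,0.14],[0,0,0],30]
    - [[0,0,0.17],[0,0,0],30]
    - [[0,0,0.185],[0,0,0],30]
    - [[0,0,0.19],[0,0,0],30]
    - [[0,0,0.19],[0,0,0],30]

```text
clock: 11.6
tcp_pos: [0.5117, 0.3345, 0.2641]
orientation: [2.112, -2.325, 0.0]
contact_force: [0.1, -0.2, -2.1]
grip_width: 0.0574
```

```bash
python3 - <<'E'
from h import *
st();im=r.grab_frame("side");im2=r.grab_frame("wrist");cv2.imwrite("pics/s6.png",np.hstack([im[120:420,150:550],im2[150:450,120:520]]))
E
```

```text
11.6 [0.5117 0.3345 0.2641] yaw -95.52 zax [-0.    -0.001 -1.   ] F [ 0.08 -0.16 -2.07] w 0.0574
```

View pics/s6.png

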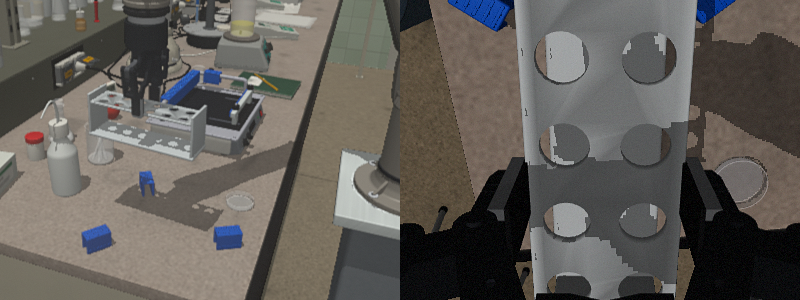

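The rack is held level and weighs about 2.1 N. I'll carry it over the deck while turning it.

Request:
arm_command:
  increments:
    - [[0.001,-0.02,0.005],[0,0,0.05],30]
    - [[0.003,-0.05,0.01],[0,0,0.15],30]
    - [[0.006,-0.09,0.01],[0,0,0.28],30]
    - [[0.009,-0.13,0.01],[0,0,0.42],30]
    - [[0.012,-0.17,0.01],[0,0,0.56],30]
    - [[0.015,-0.21,0.01],[0,0,0.7],30]
    - [[0.018,-0.25,0.01],[0,0,0.84],30]
    - [[0.021,-0.29,0.01],[0,0,0.98],30]
    - [[0.024,-0.33,0.01],[0,0,1.12],30]
    - [[0.027,-0.365,0.01],[0,0,1.26],30]

```text
clock: 12.7
tcp_pos: [0.538, -0.0327, 0.2728]
orientation: [3.078, -0.628, -0.004]
contact_force: [0.1, 0.5, -2.0]
grip_width: 0.0574
```

Request:
arm_command:
  increments:
    - [[0.001,-0.03,0],[0,0,0.13],30]
    - [[0.002,-0.055,0],[0,0,0.25],30]
    - [[0.003,-0.075,0],[0,0,0.33],30]
    - [[0.004,-0.085,0],[0,0,0.372],30]
    - [[0.004,-0.087,0],[0,0,0.372],30]
    - [[0.004,-0.087,0],[0,0,0.372],30]
    - [[0.004,-0.087,0],[0,0,0.372],30]

```text
clock: 13.4
tcp_pos: [0.5427, -0.116, 0.274]
orientation: [-3.14, 0.054, 0.001]
contact_force: [0.4, 1.3, -2.5]
grip_width: 0.0575
```

```bash
python3 - <<'E'
from h import *
o=st();print(np.array([.5428,-.1182])-o["tcp_pos"][:2])
im=r.grab_frame("top");im2=r.grab_frame("wrist");cv2.imwrite("pics/t7.png",np.hstack([cv2.resize(im[170:320,320:500],(400,333),interpolation=3),cv2.resize(im2,(400,300))[:300].copy() if 0 else cv2.copyMakeBorder(cv2.resize(im2,(400,300)),0,33,0,0,0)]))
E
```

```text
13.4 [ 0.5427 -0.116   0.274 ] yaw -1.97 zax [-0.001  0.001 -1.   ] F [ 0.4   1.26 -2.47] w 0.0575
[ 0.00012945 -0.002227  ]
```

View pics/t7.png

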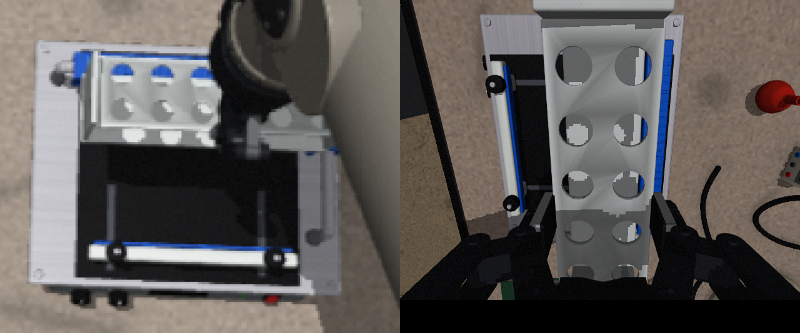

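The rack is square to the shaker and clear of the cushion and the pad. Lowering it now.

Request:
arm_command:
  increments:
    - [[0,-0.001,-0.03],[0,0,0],30]
    - [[0,-0.001,-0.06],[0,0,0],30]
    - [[0,-0.001,-0.085],[0,0,0],30]
    - [[0,-0.001,-0.105],[0,0,0],30]
    - [[0,-0.001,-0.115],[0,0,0],30]
    - [[0,-0.001,-0.12],[0,0,0],30]
    - [[0,-0.001,-0.122],[0,0,0],30]
    - [[0,-0.001,-0.122],[0,0,0],30]

```text
clock: 14.3
tcp_pos: [0.5435, -0.118, 0.1532]
orientation: [3.141, -0.055, 0.002]
contact_force: [0.1, 0.0, -1.4]
grip_width: 0.0575
```

Request:
arm_command:
  increments:
    - [[0,0,-0.002],[0,0,0],30]
    - [[0,0,-0.004],[0,0,0],30]
    - [[0,0,-0.005],[0,0,0],30]
    - [[0,0,-0.005],[0,0,0],30]

```text
clock: 14.7
tcp_pos: [0.5428, -0.1182, 0.1475]
orientation: [3.141, -0.055, -0.0]
contact_force: [0.8, 0.3, -2.1]
grip_width: 0.0577
```

Request:
arm_command:
  increments:
    - [[0,0,-0.001],[0,0,0],30]
    - [[0,0,-0.002],[0,0,0],30]
    - [[0,0,-0.002],[0,0,0],30]

```text
clock: 15.0
tcp_pos: [0.5433, -0.1182, 0.147]
orientation: [3.14, -0.055, 0.001]
contact_force: [-4.1, -0.3, 10.0]
grip_width: 0.0574
```

Request:
arm_command:
  increments:
    - [[0,0,0.001],[0,0,0],30]
    - [[0.004,0,0.001],[0,0,0],30]
    - [[0.008,0,0.001],[0,0,0],30]
    - [[0.011,-0.001,0.001],[0,0,0],30]
    - [[0.013,-0.001,0.001],[0,0,0],30]
    - [[0.013,-0.001,0.001],[0,0,0],30]

```text
clock: 15.6
tcp_pos: [0.5566, -0.1191, 0.147]
orientation: [3.141, -0.055, 0.0]
contact_force: [-2.1, 0.1, 5.5]
grip_width: 0.0575
```

Request:
arm_command:
  increments:
    - [[0,-0.004,0],[0,0,0],30]
    - [[0,-0.008,0],[0,0,0],30]
    - [[0,-0.011,0],[0,0,0],30]
    - [[0,-0.011,0],[0,0,0],30]

```text
clock: 16.0
tcp_pos: [0.5569, -0.1306, 0.1471]
orientation: [-3.141, 0.056, -0.003]
contact_force: [0.3, 2.0, 4.5]
grip_width: 0.0578
```

Request:
arm_command:
  increments:
    - [[0.001,-0.002,0],[0,0,0],30]
    - [[0.0015,-0.004,0],[0,0,0],30]
    - [[0.002,-0.005,0],[0,0,0],30]
    - [[0.002,-0.005,0],[0,0,0],30]

```text
clock: 16.4
tcp_pos: [0.5579, -0.134, 0.147]
orientation: [-3.14, 0.053, 0.001]
contact_force: [-2.9, 2.8, 7.2]
grip_width: 0.0574
```

Request:
arm_command:
  increments:
    - [[0.001,-0.002,0],[0,0,0],30]
    - [[0.001,-0.003,0],[0,0,0],30]
    - [[0.001,-0.003,0],[0,0,0],30]

```text
clock: 16.7
tcp_pos: [0.558, -0.1342, 0.147]
orientation: [-3.137, 0.051, 0.004]
contact_force: [-7.3, 11.1, 12.3]
grip_width: 0.0576
```

Request:
arm_command:
  increments:
    - [[0.001,-0.001,0],[0,0,0],30]
    - [[0.001,-0.002,0],[0,0,0],30]
    - [[0.001,-0.002,0],[0,0,0],30]

```text
clock: 17.0
tcp_pos: [0.5581, -0.1342, 0.147]
orientation: [-3.135, 0.049, 0.007]
contact_force: [-10.8, 15.1, 13.8]
grip_width: 0.0576
```

Request:
arm_command:
  increments:
    - [[0,0,0.0005],[0,0,0],30]
    - [[0,0,0.0005],[0,0,0],30]
    - [[0,0,0.0005],[0,0,0],30]
    - [[0,0,0.0005],[0,0,0],30]
    - [[0,0,0.0005],[0,0,0],30]

```text
clock: 17.5
tcp_pos: [0.5581, -0.1343, 0.147]
orientation: [-3.135, 0.049, 0.007]
contact_force: [-9.4, 15.1, 10.1]
grip_width: 0.0578
```

```bash
python3 - <<'E'
from h import *
st();im=r.grab_frame("side");im2=r.grab_frame("top");im3=r.grab_frame("wrist");o=st();print(o["qvel"].round(4))
a=cv2.resize(im[170:290,280:440],(400,300),interpolation=3);b=cv2.resize(im2[180:300,330:490],(400,300),interpolation=3)
c=cv2.resize(im3,(400,300));cv2.imwrite("pics/f8.png",np.vstack([np.hstack([a,b]),np.hstack([c,c*0])]))
E
```

```text
17.5 [ 0.5581 -0.1343  0.147 ] yaw -1.78 zax [-0.004  0.006 -1.   ] F [-9.37 15.13 10.06] w 0.0578
17.65 [ 0.5581 -0.1343  0.147 ] yaw -1.78 zax [-0.004  0.006 -1.   ] F [-9.61 14.79 10.72] w 0.058
[-0.0003  0.0006  0.0004  0.001  -0.0007  0.0003 -0.0006]
```

View pics/f8.png

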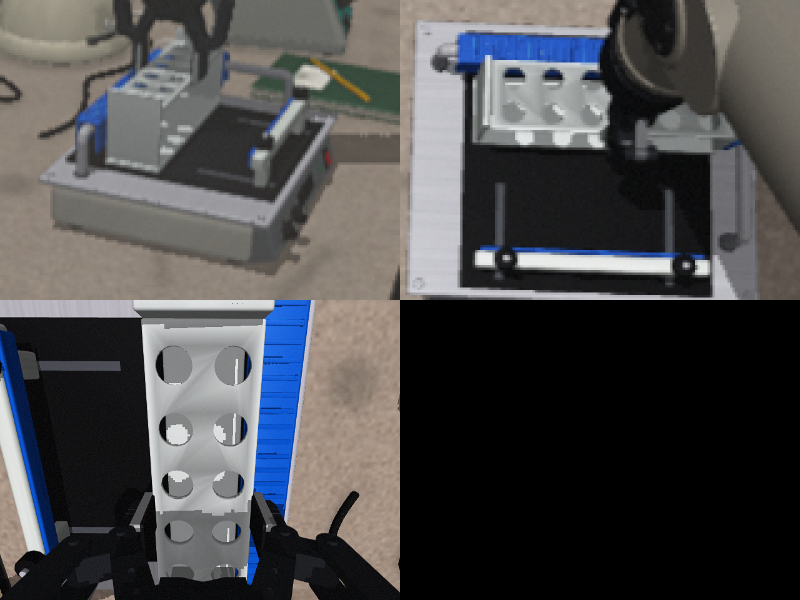

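The rack stands along the cushion, and the stop positions match the computed seat to about 1.5 mm. I'll push a little harder toward the cushion to leave room for friction, then hand in.

Request:
arm_command:
  increments:
    - [[0.001,0,0.0005],[0,0,0],30]
    - [[0.002,0,0.0005],[0,0,0],30]
    - [[0.002,0,0.0005],[0,0,0],30]
    - [[0.002,0,0.0005],[0,0,0],30]
    - [[0.002,0,0.0005],[0,0,0],30]
    - [[0.002,0,0.0005],[0,0,0],30]
    - [[0.002,0,0.0005],[0,0,0],30]

```text
clock: 18.35
tcp_pos: [0.5582, -0.1343, 0.147]
orientation: [-3.135, 0.049, 0.013]
contact_force: [-15.3, 15.2, 13.6]
grip_width: 0.0575
```

```bash
python3 - <<'E'
from h import *
o=st();print(o["qvel"].round(4),o["moment"].round(2))
if o["contact_force"][0]<-8 and o["contact_force"][1]>8: print(r.hand_in())
E
```

```text
18.35 [ 0.5582 -0.1343  0.147 ] yaw -1.79 zax [-0.008  0.006 -1.   ] F [-15.31  15.17  13.55] w 0.0575
[ 0.0009 -0.0009 -0.0004  0.0004  0.0003  0.0006 -0.0006] [ 3.17  2.85 -0.17]
the job is handed in; nothing more can be done
None
```

I hung the rightmost blue pad over the bare side bar and let go of it. I then set the rack on the deck, pushed it into the corner, and handed in at 18.4 s with the gripper still holding it.

- **Force:** at hand-in the wrist read about 15 N toward the cushion, 15 N toward the pad and 14 N down onto the deck. These are readings on the whole tool. Friction takes part of each, so the contact forces on the cushion and the pad were not measured separately.
- **Position:** the arm was at rest. The rack stopped within about 1.5 mm of the computed seat, and the gripper was square to the shaker within about 0.3° and tilted by about 0.01 rad.
- **Pad:** a picture after release showed it hanging on the bar, centred within about 1 mm. The arm hid it in the last picture, so its final state is inferred from the firm stop against it.
- **Bystanders:** I planned the moves to stay clear of the beaker, wash bottle and petri dish and saw no sign of contact. I did not re-measure where they stand at the end.
- **Measurements that disagreed:** the rack's angle came out as -3.7° from the top camera and -5.6° from the wrist camera. I used -5.6°, and the grasp held level.

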